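# Set out the gem polisher's board

## Task

Set out the polishing board for the next stone: stand the amber oil bottle in the middle of the empty square between the steel block and the stand of dop sticks, and the brass loupe in the middle of the square directly in front of the stick stand (on the robot's side of it). Put the green paste tin centred on top of the steel block, and the small pink-lidded pot centred on top of the tin. Everything stands upright on its base (never tip the bottle over), and the lap disc, brush and carton stay where they are.

Things in the scene. Friction and masses are not known exactly. Their poses are not given: they have to be found in the camera images.
- board: Fixed dark wooden board, 220 (x) by 320 (y) by 12 mm thick. Origin: centre of its underside. x points away from the robot to its blue-striped back edge, y to the robot's left; turned up to 0.3 rad. White lines mark six 90 mm squares, centred at x = -50 (front row) and +50 mm (back row), y = -100, 0, +100 mm. Block and stick stand fill the outer back squares, either way round; four are empty.
- block: Fixed bright steel bench block, 64 x 64 mm, 20 mm high, in the middle of an outer back-row square of the board and square with it. Origin: centre of its underside (on the board's top face); axes parallel to the board's. Its top is 20 mm above its origin.
- stand: Fixed round pale-wood stand, 56 mm diameter, 30 mm high, bristling with green dop sticks with pink tips, 82 mm high over all, in the middle of the other outer back-row square. Origin: centre of its underside (on the board's top face); axes parallel to the board's. The square in front of it is centred at its x = -100 mm, y = 0.
- tin: Loose flat round green paste tin with a thin steel band, 50 mm diameter, 24 mm high, 90 g. Origin: centre of its underside; z up. Starts standing on the table beside the board.
- pot: Loose small round pot, white with a pink lid (the lid is fast), straight-sided, 34 mm diameter, 30 mm high, 50 g. Origin: centre of its underside; z up. Starts standing on the table beside the board.
- bottle: Loose amber oil bottle with a pale label and a yellow cap: round body 40 mm diameter up to 52 mm, then a sloping shoulder, cap 23 mm diameter from 64 to 80 mm; 80 mm high over all, 110 g. Origin: centre of its underside; z up. Starts standing on the table beside the board.
- loupe: Loose brass eye loupe, a straight cylinder 36 mm diameter, 30 mm high, with a black ring at its foot and a dark lens on top, 70 g. Origin: centre of its underside; z up. Starts standing on the table beside the board.
- lap: Bystander: loose flat aluminium lap disc, 110 mm diameter, 20 mm hole, 12 mm thick, lying on the table beyond the board, to the right. Origin: centre of its underside. Not to be moved.
- brush: Bystander: a loose bench brush, 200 mm long, 42 mm wide, 20 mm high, wooden handle, grey head, lying on the table beyond the board, to the left. Origin: centre of its underside. Not to be moved.
- carton: Bystander: loose small cardboard carton, 50 x 90 x 40 mm, on the table just beyond the middle of the board. Origin: centre of its underside. Not to be moved.
Mind the look-alikes: they are no part of the job. There is more than one size of the loupe; the job needs the middle-sized.

How it is judged:
By the outcome, as a careful person would: the job done as asked, in the order asked, and still so for the second after the job is handed in, with the robot touching nothing.
It also fails if it takes over 93 s, if anything falls off the work surface, if the arm or the gripper's body presses on something with over 40 N, if the wrist force passes 120 N, or if a joint passes its speed limit or range.

## Robot

A 6-joint arm with a two-finger parallel gripper is mounted at the origin on the work surface. World frame = base frame: x ahead of the robot, y to its left, z up, the work surface at z = 0. Lengths are in mm, angles in rad, forces in N, time in s.
With the tool pointing down it reaches from about 400 to 925 mm from the base axis. Payload 12.5 kg.
Tool frame: the origin (TCP) lies midway between the tips of the shut fingers; the grasp point (between the pads) lies 19 mm behind it (env.pinch_z is the z of the grasp point in the tool frame, in mm); z points along the fingers, y is the line along which they close (so a half turn about z gives the same grasp; the last joint's range is limited). The gripper opens to 95 mm and grips with 3 to 60 N. Pads are 20 mm wide; open, the fingers measure 119 mm over their backs; the gripper's body (75 mm by 180 mm) begins 59 mm behind the grasp point.
Start: joints at [-1.301, 0.491, 1.559, -0, 1.092, -0.106], TCP at [229.409, -581.393, 214.661] pointing down, gripper open.
Joint ranges: [-3.1, 3.1], [-0.84, 2.19], [0.05, 2.79], [-1.13, 4.28], [0.06, 2.93], [-2.69, 2.69]. Speed limits (rad/s): [2.22, 2.22, 2.79, 3.14, 3.14, 3.14].

## Interface

Orientations are given as [roll, pitch, yaw] about the fixed x, y, z axes, in that order (R = Rz(yaw) Ry(pitch) Rx(roll)).
In Python, from cell import env, eyes gives the robot as it stands.
- The arm moves only by the shell command python3 -m inch 'ROWS'. ROWS is JSON, a list of rows, each a list of 3 entries, a list of its own where there are three numbers: the shift along the tool's x, y, z in units of 60 mm (1.0 is 60 mm), then the turn about the tool's z in units of 5 degrees (1.0 is 5 degrees), then the closure, from -1 (fully open) to 1 (shut). In form: [[[tx, ty, tz], turn, claw], ...]. A call has exactly 10 rows; each row shifts and turns the commanded pose from where the row before left it, along the tool's axes as they then stand; what a row does not reach is not made up. A row lasts 1/8 s, in which the tool goes at most 62.5 mm and 10.7 degrees, less where a joint would pass 70% of its speed; a pose out of reach is approached as far as the arm can. A call is refused whole if a number of a shift passes 1 or a number of a turn 1, either way. A call with a gripper value outside its range is refused whole. The fingers move at their own pace and stop on an object; the grip force is fixed at half the most. Time passes only in rows, so rows that do not move let the fingers close, or fill a call up. It gives the time, the measured TCP pose, the force, the opening and the grip force at its end, in the units of the state.
- env.state(): the state, without advancing time (a new reading comes with each control period).
- eyes.read_camera(name): name is "scene" or "top" or "wrist"; returns a dict with "pixels" (420x560x3 uint8, red, green, blue), "fx", "fy", "cx", "cy" (pixels), "distortion" ([k1, k2, p1, p2, k3] as OpenCV has them; the pictures are not rectified), "extrinsics" (4x4, takes a point from world to camera coordinates). Camera axes: x right, y down, z forward; pixel columns grow to the right and rows downward; lengths in mm; the calibration is good to about 2 mm. A picture is of the moment at which its call begins. There is no depth.
- env.job_done(): hands the job in; it is judged then, once.
Trained networks look in a picture, given as the dict that the camera call returned (one of the last four; its "shot" number tells which), for a name from the list of things; names that differ only in an ending like _2 or _b are one class to them, and where a whole thing is asked for, a point or a joint stands for the part that bears it (a point fixed in the world has none). Each returns a list of dicts, best first, with "score" (0 to 1); they miss things now and then, are a little off and sometimes report something else, mostly with a low value. They report only what shows in the picture. A call takes as long as a camera call. They do not tell look-alikes from the thing itself.
- eyes.boxes_of(name, picture): "centre" ([row, column] in pixels, amid what is visible of it).
- eyes.cut_out(name, picture): "mask" (420x560 bool, what is visible of it) and "centre" ([row, column] in pixels, amid what is visible of it).
- eyes.spot_point(name, picture): "centre" ([row, column] in pixels: a listed point, or the origin of a listed thing).
The state is a dict: "t": time; "joints": joint angles; "qvel": joint speeds; "tau": joint torques, N m; "eef_pos": TCP position; "tcp_rot": TCP orientation; "ft_force": force on the tool from outside, world axes, zero at the start; "moment": the same for the moment, N m; "opening": opening from 0.0 (shut) to 1.0 (fully open); "grip_force": force on a finger pad.
Only numpy, scipy, OpenCV 4.12 (cv2) and the standard library are available. Lean on these libraries where they do the work, as an engineer would, in place of code of your own. Each camera call takes 0.05 s, during which the arm holds its last target. There are 200 camera calls.

## Working session

There is one attempt and no reset: what is moved stays moved. The work goes in short steps, Python scripts to look and compute and a shell command to move; the robot and the scene stay as the last step left them, time stands still between calls to the robot, and variables do not carry over. Pictures are saved under pics/ and viewed, at most 14 in all, crops included, and the job is handed in when it is done.

```bash
ls; mkdir -p pics
cat > h.py <<'E'
import numpy as np, cv2
from cell import env, eyes
def K(p): return np.array([[p['fx'],0,p['cx']],[0,p['fy'],p['cy']],[0,0,1.]])
def save(p,f): cv2.imwrite(f,cv2.cvtColor(p['pixels'],cv2.COLOR_RGB2BGR))
def ray(p,rc):
    u=cv2.undistortPoints(np.array([[[rc[1],rc[0]]]],float),K(p),np.array(p['distortion'],float))[0,0]
    E=np.array(p['extrinsics'],float);R=E[:3,:3];t=E[:3,3]
    return -R.T@t, R.T@np.array([u[0],u[1],1.])
def onz(p,rc,z):
    o,d=ray(p,rc);return o+d*(z-o[2])/d[2]
def proj(p,X):
    E=np.array(p['extrinsics'],float)
    r,_=cv2.Rodrigues(E[:3,:3]);q,_=cv2.projectPoints(np.array(X,float).reshape(-1,1,3),r,E[:3,3],K(p),np.array(p['distortion'],float))
    return q[:,0,::-1]
def tri(obs):
    A=np.zeros((3,3));b=np.zeros(3)
    for p,rc in obs:
        o,d=ray(p,rc);d=d/np.linalg.norm(d);M=np.eye(3)-np.outer(d,d);A+=M;b+=M@o
    return np.linalg.solve(A,b)
E
python3 - <<'E'
from h import *
for n in ("top","scene"):
    p=eyes.read_camera(n);save(p,f'pics/{n}0.png')
    print(n,(-np.array(p['extrinsics'])[:3,:3].T@np.array(p['extrinsics'])[:3,3]).round())
    for k in ("board","block","stand","tin","pot","bottle","loupe"):
        print(k,[(round(d['score'],2),np.round(d['centre']).tolist(),onz(p,d['centre'],0).round().tolist()[:2]) for d in eyes.spot_point(k,p)])
s=env.state();print(s['t'],s['tcp_rot'],s['eef_pos'],s['opening'],env.pinch_z)
E
```

```text
pics
top [ 413.   40. 1115.]
board [(0.7, [237.0, 309.0], [562.0, -25.0]), (0.67, [158.0, 418.0], [741.0, -284.0])]
block [(0.79, [221.0, 360.0], [596.0, -142.0])]
stand [(0.64, [212.0, 272.0], [622.0, 56.0])]
tin [(0.96, [229.0, 439.0], [573.0, -318.0])]
pot [(0.79, [233.0, 150.0], [581.0, 331.0])]
bottle [(0.95, [287.0, 440.0], [443.0, -309.0])]
loupe [(0.86, [309.0, 185.0], [412.0, 251.0]), (0.77, [309.0, 152.0], [413.0, 323.0]), (0.56, [305.0, 115.0], [425.0, 402.0])]
scene [1199.  133.  984.]
board [(0.69, [193.0, 256.0], [565.0, -33.0])]
block [(0.8, [195.0, 218.0], [589.0, -139.0]), (0.54, [238.0, 150.0], [754.0, -284.0])]
stand [(0.68, [214.0, 287.0], [616.0, 63.0])]
tin [(0.73, [182.0, 155.0], [578.0, -330.0]), (0.43, [172.0, 390.0], [424.0, 340.0])]
pot [(0.57, [214.0, 382.0], [573.0, 323.0])]
bottle [(0.78, [147.0, 174.0], [444.0, -314.0])]
loupe [(0.75, [168.0, 359.0], [426.0, 247.0]), (0.74, [172.0, 390.0], [423.0, 340.0]), (0.51, [175.0, 410.0], [424.0, 399.0])]
0.8 [3.14145091e+00 2.08735693e-05 3.75818728e-01] [ 229.4187107  -581.39622373  214.6993801 ] 1.0008127812365077 -18.8
```

View pics/top0.png

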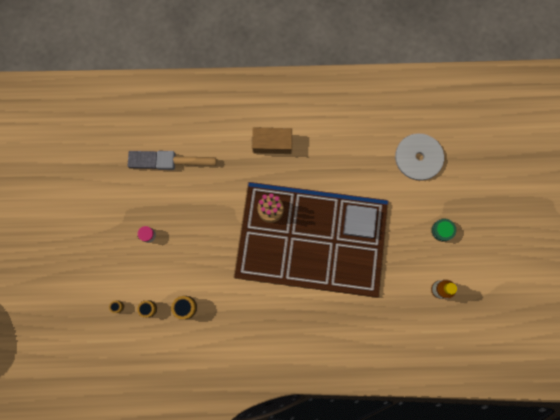

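View pics/scene0.png

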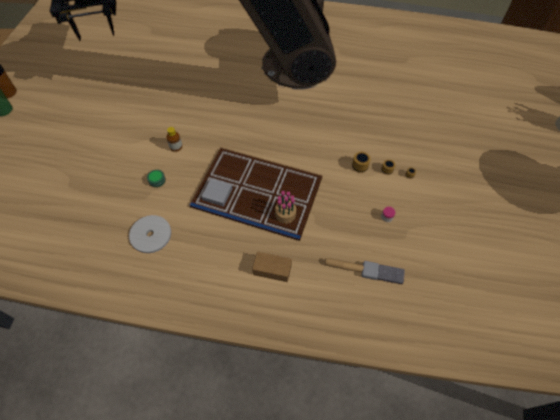

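Top view: the loupes are at (309,185), (309,148) and (307,117). The middle one in size is (309,148). The stand is in the left back square (207,270), the block in the right back square (221,360), and the square between them is empty. I'll measure the things and confirm the loupe in a crop.

```bash
cat >> h.py <<'E'
def cyl(x,y,prof,z0=0):
    a=np.linspace(0,2*np.pi,48,endpoint=False)
    return np.array([[x+r*np.cos(t),y+r*np.sin(t),z0+z] for r,z in prof for t in a])
PROF=dict(tin=[(25,0),(25,24)],pot=[(17,0),(17,30)],bottle=[(20,0),(20,52),(11.5,64),(11.5,80)],loupe=[(18,0),(18,30)])
def hullmask(p,X):
    q=proj(p,X)[:,::-1];m=np.zeros((420,560),np.uint8)
    cv2.fillPoly(m,[np.round(cv2.convexHull(q.astype(np.float32))*16).astype(np.int32)],1,shift=4);return m
def cen(m): 
    r,c=np.nonzero(m);return np.array([r.mean(),c.mean()])
def fit(p,name,mask,x,y,z0=0):
    "x,y so that the model silhouette's centroid matches the mask's; returns also the area ratio"
    c=cen(mask);xy=np.array([x,y],float)
    for _ in range(6):
        f=lambda v:cen(hullmask(p,cyl(*v,PROF[name],z0)))
        e=c-f(xy);J=np.stack([(f(xy+d)-f(xy-d))/20 for d in (np.array([10,0]),np.array([0,10]))],1)
        xy=xy+np.linalg.solve(J,e)
    m=hullmask(p,cyl(*xy,PROF[name],z0));return xy,mask.sum()/m.sum(),(mask&(m>0)).sum()/(mask|(m>0)).sum()
from scipy.optimize import minimize
def board(p,g=(565,-28,-.08),z=12):
    "board x,y,yaw by matching white line pixels at height z"
    im=p['pixels'].astype(int);w=(im.min(2)>105)&(im.max(2)-im.min(2)<45)
    rc=np.argwhere(w);P=np.array([onz(p,r+0.0,z)[:2] for r in rc])
    def loc(v):
        c,s=np.cos(v[2]),np.sin(v[2]);d=P-v[:2];return np.c_[c*d[:,0]+s*d[:,1],-s*d[:,0]+c*d[:,1]]
    def cost(v,w):
        L=loc(v);D=[]
        for cx in(-50,50):
            for cy in(-100,0,100):
                a=np.abs(L-[cx,cy])-44;
                D.append(np.abs(np.linalg.norm(np.maximum(a,0),axis=1)+np.minimum(a.max(1),0)))
        D=np.min(D,0);return np.minimum(D,w)
    v=np.array(g,float)
    for k in (15,6,4):
        v=minimize(lambda v:cost([v[0],v[1],v[2]/100],k).sum(),[v[0],v[1],v[2]*100],method='Nelder-Mead',options=dict(xatol=.01,fatol=.01,initial_simplex=np.array([v*[1,1,100]]+[v*[1,1,100]+d for d in np.eye(3)*[[k],[k],[k/2]]]))).x*[1,1,.01]
    d=cost(v,1e9);return v,(d<4).sum(),np.median(d[d<4])
E
python3 - <<'E'
from h import *
P={n:eyes.read_camera(n) for n in ("top","scene")}
G=dict(tin=(573,-318),pot=(575,327),bottle=(443,-312),loupe=(420,330))
for n,p in P.items():
    print(n,board(p))
    for k in G:
        for d in eyes.cut_out(k,p):
            try: print(k,d['score'],np.round(d['centre']),*[np.round(v,2) for v in fit(p,k,d['mask'],*onz(p,d['centre'],15)[:2])])
            except Exception as e: print(k,e)
for k,a in dict(tin=[(229,439),(182,155)],pot=[(233,150),(214,382)],bottle=[(287,440),(147,174)],loupe=[(309,152),(172,390)]).items():
    print(k,tri([(P['top'],a[0]),(P['scene'],a[1])]).round())
save(P['top'],'pics/t1.png');im=cv2.imread('pics/t1.png')[280:340,90:220];cv2.imwrite('pics/loupes.png',cv2.resize(im,None,fx=6,fy=6,interpolation=2))
E
```

```text
top (array([ 5.74803537e+02, -2.30115207e+01, -2.18246527e-02]), np.int64(567), np.float64(2.054255092055392))
tin 0.65 [228. 442.] [ 569.33 -324.53] 0.95 0.93
pot 0.46 [233. 146.] [576.92 334.8 ] 0.93 0.93
bottle 0.68 [289. 442.] [ 439.33 -307.49] 0.88 0.88
loupe 0.63 [307. 184.] [415.96 250.65] 1.57 0.64
loupe 0.5 [309. 150.] [414.98 331.08] 0.83 0.83
loupe 0.5 [156. 418.] [ 738.81 -282.73] 5.87 0.16
loupe 0.42 [307. 115.] [422.71 394.29] 0.45 0.45
loupe 0.36 [287. 446.] [ 439.36 -312.04] 1.27 0.79
scene (array([ 5.69429674e+02, -2.74474948e+01, -6.86478021e-02]), np.int64(175), np.float64(1.763693128284885))
tin 0.74 [177. 157.] [ 573.59 -323.14] 0.75 0.74
tin 0.43 [191. 256.] [566.34 -24.45] 19.84 0.05
pot 0.49 [210. 385.] [576.89 334.19] 0.8 0.8
bottle 0.5 [138. 173.] [ 442.35 -306.97] 0.91 0.91
loupe 0.67 [168. 386.] [416.17 327.75] 0.98 0.92
loupe 0.54 [163. 361.] [411.86 249.3 ] 1.41 0.71
loupe 0.5 [173. 411.] [427.58 395.43] 0.42 0.42
tin [ 575. -326.   -5.]
pot [580. 323.  13.]
bottle [ 444. -311.    2.]
loupe [414. 335. -15.]
```

View pics/loupes.png

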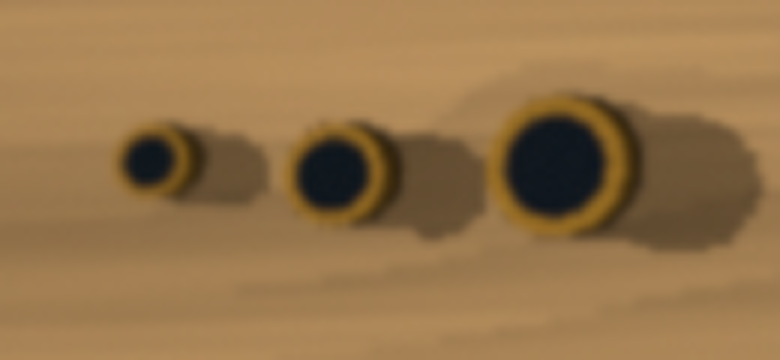

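The crop shows three loupes of clearly different size. The middle one, (309,148) in the full picture, matches a 36 mm silhouette (area ratio about 1), while the others come out at 1.5 and 0.45. The loupe to move is at about (415,329). I'll start with the bottle.

```bash
python3 -m inch '[[[0.62,-0.37,0],0,-1],[[0.62,-0.37,0],0,-1],[[0.62,-0.37,0],0,-1],[[0.62,-0.37,0],0,-1],[[0.62,-0.37,0],0,-1],[[0.62,-0.37,0],0,-1],[[0.62,-0.37,0],0,-1],[[0.62,-0.37,0],0,-1],[[0,0,0],-1,-1],[[0,0,0],-1,-1]]'; python3 -m inch '[[[0,0,0],-1,-1],[[0,0,0],-1,-1],[[0,0,0],-1,-1],[[0,0,0],-1,-1],[[0,0,0],-1,-1],[[0,0,0],-1,-1],[[0,0,0],-1,-1],[[0,0,0],-1,-1],[[0,0,0],-1,-1],[[0,0,0],-0.9,-1]]'
cat >> h.py <<'E'
def togo(x,y,z):
    "tool-axis units to bring the TCP to x,y,z at the present yaw"
    s=env.state();a=s['tcp_rot'][2];d=np.array([x,y,z])-s['eef_pos']
    print('t',round(s['t'],2),'pos',np.round(s['eef_pos'],1),'rot',np.round(s['tcp_rot'],3),'go units',np.round(np.array([np.cos(a)*d[0]+np.sin(a)*d[1],np.sin(a)*d[0]-np.cos(a)*d[1],-d[2]])/60,3))
E
python3 - <<'E'
from h import *
p=eyes.read_camera('wrist');save(p,'pics/w1.png');print(np.round(p['extrinsics'],2),p['fx'])
for k in('bottle','tin'):
  for d in eyes.cut_out(k,p):
    print(k,d['score'],np.round(d['centre']),*[np.round(v,2) for v in fit(p,k,d['mask'],*onz(p,d['centre'],30)[:2])])
togo(441,-307,100)
E
```

```text
t: 2.55
eef_pos: [441.5, -306.4, 214.8]
tcp_rot: [3.141, -0.0, 0.554]
ft_force: [-0.2, 0.3, -0.2]
opening: 1.0
grip_force: 0.0
t: 3.8
eef_pos: [441.1, -307.0, 214.7]
tcp_rot: [3.141, 0.0, 1.417]
ft_force: [0.4, -0.7, 0.0]
opening: 0.999
grip_force: 0.0
[[ 9.9000e-01 -1.5000e-01  0.0000e+00 -4.8407e+02]
 [-1.5000e-01 -9.6000e-01  2.5000e-01 -2.5661e+02]
 [-4.0000e-02 -2.5000e-01 -9.7000e-01  3.3108e+02]
 [ 0.0000e+00  0.0000e+00  0.0000e+00  1.0000e+00]] 373.232766792615
bottle 0.61 [183. 276.] [ 441.86 -307.18] 0.91 0.91
tin 0.91 [179. 407.] [ 572.24 -323.91] 0.92 0.92
t 3.95 pos [ 441.1 -307.   214.7] rot [3.141 0.    1.413] go units [-0.000e+00 -1.000e-03  1.911e+00]
```

View pics/w1.png

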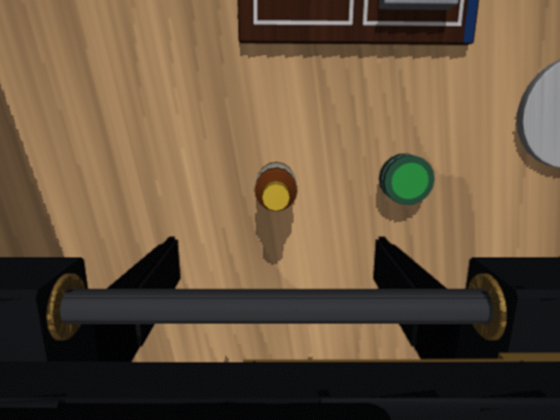

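The wrist view shows the bottle at (183,276), fitted at (442,-307), and the tin at (179,407), fitted at (572,-324). Both agree with the other views. I'll descend and grip.

```bash
python3 -m inch '[[[0,0,0.6],0,-1],[[0,0,0.6],0,-1],[[0,0,0.6],0,-1],[[0,0,0.5],0,-1],[[0,0,0.4],0,-1],[[0,0,0.3],0,-1],[[0,0,0.3],0,-1],[[0,0,0],0,-1],[[0,0,0],0,1],[[0,0,0],0,1]]'; python3 -m inch '[[[0,0,0],0,1],[[0,0,0],0,1],[[0,0,0],0,1],[[0,0,0],0,1],[[0,0,0],0,1],[[0,0,-0.3],0,1],[[0,0,-0.5],0,1],[[0,0,-0.7],0,1],[[0,0,-0.8],0,1],[[0,0,0],0,1]]'
```

```text
t: 5.2
eef_pos: [441.4, -307.2, 17.4]
tcp_rot: [3.141, 0.001, 1.414]
ft_force: [0.1, -0.4, 1.0]
opening: 0.843
grip_force: 0.0
t: 6.45
eef_pos: [442.1, -307.8, 157.6]
tcp_rot: [3.137, 0.003, 1.414]
ft_force: [-0.4, 0.0, -2.0]
opening: 0.419
grip_force: 30.0
```

```bash
python3 -m inch '[[[0.2,0.1,-0.2],0,1],[[0.4,0.2,-0.2],0,1],[[0.4,0.3,-0.2],0,1],[[0.4,0.3,-0.2],-1,1],[[0.4,0.3,-0.2],0,1],[[0.4,0.2,0],0,1],[[0.4,0.2,0],0,1],[[0.2,0.1,0],0,1],[[0,0,0],0,1],[[0,0,0],0,1]]'
python3 - <<'E'
from h import *
p=eyes.read_camera('wrist');save(p,'pics/w2.png')
for n in ('block','stand'):
    print(n,[(round(d['score'],2),np.round(d['centre']),onz(p,d['centre'],12).round(1)) for d in eyes.spot_point(n,p)])
print(board(p,(567,-26,-.07)))
E
```

```text
t: 7.7
eef_pos: [560.8, -152.3, 214.3]
tcp_rot: [-3.141, -0.0, 1.501]
ft_force: [0.1, -0.2, 0.5]
opening: 0.417
grip_force: 30.0
block []
stand []
(array([ 5.60970883e+02, -3.05802829e+01, -1.59815486e-01]), np.int64(6622), np.float64(1.1326394461491418))
```

View pics/w2.png

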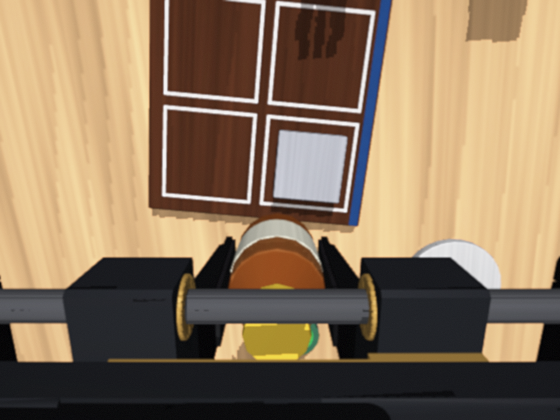

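The wrist view shows the right-hand four squares clearly: the block at (165,310), the target middle back square around (58,322), and no slip in the grip. I'll fit the lines with the block masked out.

```bash
cat >> h.py <<'E'
def lines(p,g,z=12,th=40):
    "board x,y,yaw and square half-size from thin white lines (top-hat), robust fit"
    im=p['pixels'];v=im.min(2);t=cv2.morphologyEx(v,cv2.MORPH_TOPHAT,np.ones((13,13),np.uint8))
    rc=np.argwhere((t>th)&(im.max(2).astype(int)-v<50))
    P=np.array([onz(p,r,z)[:2] for r in rc])
    def D(q):
        c,s=np.cos(q[2]),np.sin(q[2]);d=P-q[:2];L=np.c_[c*d[:,0]+s*d[:,1],-s*d[:,0]+c*d[:,1]]
        i=np.abs(L)<[105,155];i=i.all(1)
        a=np.abs(np.abs(np.abs(L[:,0])-50)-q[3]);yy=np.minimum(np.abs(np.abs(L[:,1])-100),np.abs(L[:,1]));b=np.abs(yy-q[3])
        return np.where(i,np.minimum(a,b),99)
    best=None
    for dyaw in np.arange(-.15,.151,.05):
        q=np.array([g[0],g[1],g[2]+dyaw,44.])
        for w in(20,8,4):
            S=np.array([w/2,w/2,.04*w/8+.01,1]);r=minimize(lambda u:np.minimum(D(q+u*S),w).mean(),np.zeros(4),method='Nelder-Mead',options=dict(initial_simplex=np.vstack([np.zeros(4),np.eye(4)]),maxiter=400));q=q+r.x*S
        if best is None or r.fun<best[1]: best=(q,r.fun)
    return best[0].round(4),round(best[1],2),(D(best[0])<4).sum()
E
python3 - <<'E'
from h import *
for n in('wrist','top','scene'):
    p=eyes.read_camera(n)
    q,c,k=lines(p,(567,-26,-.07));print(n,q,c,k)
    if n=='wrist':
        cc,s=np.cos(q[2]),np.sin(q[2]);save(p,'pics/w3.png');im=cv2.imread('pics/w3.png')
        for bx in(-50,50):
            for by in(-100,0,100):
                pts=[[q[0]+cc*(bx+u)-s*(by+v),q[1]+s*(bx+u)+cc*(by+v),12] for u,v in((45,45),(45,-45),(-45,-45),(-45,45))]
                cv2.polylines(im,[np.round(proj(p,pts)[:,::-1]).astype(int)],True,(0,0,255),1)
        cv2.imwrite('pics/w3.png',im)
E
```

```text
wrist [ 5.608634e+02 -3.064690e+01 -1.590000e-01  4.354230e+01] 1.6 7879
top [ 5.588756e+02 -3.080130e+01 -1.607000e-01  4.346970e+01] 2.16 2680
scene [ 5.606906e+02 -3.162080e+01 -1.598000e-01  4.335190e+01] 2.18 1455
```

View pics/w3.png

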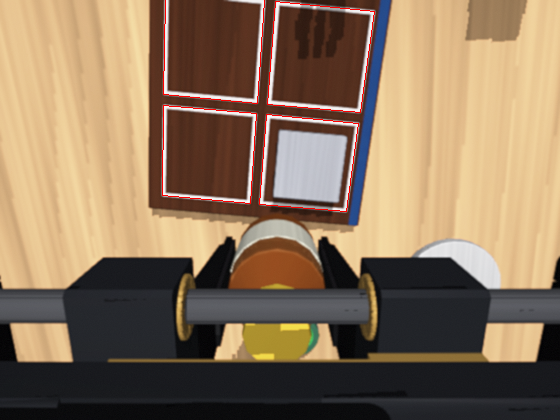

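Three cameras agree on the board to about 2 mm: (560.5,-30.8), yaw -0.160. Targets are the bottle at (609.9,-38.8), the loupe at (527.0,75.9) and the block at (594.0,-137.5).

Run:
```python
from h import *
togo(609.9,-38.8,70)
```

```text
t 8.0 pos [ 561.  -152.4  214.7] rot [3.141 0.    1.501] go units [1.945 0.68  2.412]
```

```bash
python3 -m inch '[[[0.2,0.08,0],0,1],[[0.35,0.12,0],0,1],[[0.35,0.12,0],0,1],[[0.35,0.12,0],0,1],[[0.35,0.12,0.2],0,1],[[0.34,0.12,0.4],0,1],[[0,0,0.5],0,1],[[0,0,0.6],1,1],[[0,0,0.7],0,1],[[0,0,0],0,1]]'
python3 - <<'E'
from h import *
for n in('top','scene'):
    p=eyes.read_camera(n)
    for d in eyes.cut_out('bottle',p)[:2]: print(n,d['score'],np.round(d['centre']),*[np.round(v,2) for v in fit(p,'bottle',d['mask'],610,-39,env.state()['eef_pos'][2]-16.7)])
togo(609.9,-38.8,29.5)
E
```

```text
t: 9.25
eef_pos: [608.4, -37.7, 67.6]
tcp_rot: [-3.136, 0.0, 1.415]
ft_force: [-0.1, -0.2, -0.6]
opening: 0.418
grip_force: 30.0
scene 0.48 [193. 251.] [630.08 -24.01] 0.12 0.12
t 9.45 pos [610.8 -38.5  72.2] rot [3.139 0.    1.414] go units [-0.007 -0.014  0.711]
```

```bash
python3 -m inch '[[[0,-0.01,0.3],0,1],[[0,0,0.2],0,1],[[0,0,0.1],0,1],[[0,0,0.1],0,1],[[0,0,0],0,1],[[0,0,0],0,1],[[0,0,0],0,0.1],[[0,0,0],0,-0.2],[[0,0,0],0,-0.4],[[0,0,0],0,-0.4]]'; python3 -m inch '[[[0,0,0],0,-0.4],[[0,0,-0.2],0,-0.4],[[0,0,-0.4],0,-0.4],[[0,0,-0.7],0,-0.4],[[0,0,-0.8],0,-0.4],[[0,0,-0.8],0,-1],[[-0.6,0.3,-0.4],0,-1],[[-0.6,0.3,0],0,-1],[[-0.2,0.1,0],0,-1],[[0,0,0],0,-1]]'
python3 - <<'E'
from h import *
for n in('wrist','top','scene'):
    p=eyes.read_camera(n)
    if n=='wrist':save(p,'pics/w4.png')
    for d in eyes.cut_out('bottle',p)[:2]: print(n,d['score'],np.round(d['centre']),*[np.round(v,2) for v in fit(p,'bottle',d['mask'],610,-39,12)])
togo(0,0,0)
E
```

```text
t: 10.7
eef_pos: [609.4, -38.6, 28.6]
tcp_rot: [3.142, 0.0, 1.414]
ft_force: [0.6, -0.5, -0.4]
opening: 0.68
grip_force: 0.0
t: 11.95
eef_pos: [637.5, -128.3, 226.5]
tcp_rot: [-3.141, -0.0, 1.413]
ft_force: [0.5, -0.2, -0.5]
opening: 0.999
grip_force: 0.0
wrist 0.56 [ 94. 228.] [610.78 -38.95] 0.94 0.94
top 0.55 [212. 315.] [608.2  -38.91] 0.78 0.78
top 0.38 [158. 160.] [737.59 294.78] 2.44 0.33
scene 0.8 [196. 248.] [609.02 -40.69] 0.82 0.82
scene 0.72 [190. 260.] [585.85 -18.67] 17.1 0.05
t 12.25 pos [ 637.6 -127.1  226.7] rot [-3.141 -0.     1.415] go units [  0.447 -10.827   3.779]
```

View pics/w4.png

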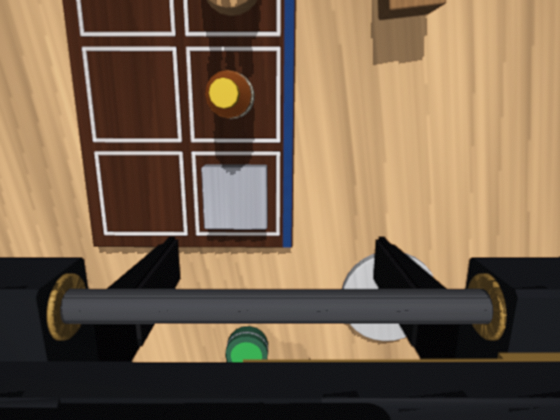

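The bottle stands upright at (94,228), centred in its square within about 1 mm. Next I go above the middle loupe.

```bash
python3 - <<'E'
from h import *
togo(415.5,329,200)
E
python3 -m inch '[[[0.5,-0.3,0],0,-1],[[0.8,-0.6,0],0,-1],[[0.8,-0.6,0],0,-1],[[0.8,-0.6,0],0,-1],[[0.8,-0.6,0],0,-1],[[0.8,-0.6,0],0,-1],[[0.8,-0.6,0],0,-1],[[0.8,-0.5,0.2],0,-1],[[0.6,-0.3,0.2],0,-1],[[0,0,0],0,-1]]'
python3 - <<'E'
from h import *
p=eyes.read_camera('wrist');save(p,'pics/w5.png')
for d in eyes.cut_out('loupe',p): print(d['score'],np.round(d['centre']),*[np.round(v,2) for v in fit(p,'loupe',d['mask'],*onz(p,d['centre'],15)[:2])])
for d in eyes.cut_out('pot',p): print('pot',d['score'],np.round(d['centre']),*[np.round(v,2) for v in fit(p,'pot',d['mask'],*onz(p,d['centre'],15)[:2])])
togo(415.5,329,100)
E
```

```text
t 12.25 pos [ 637.6 -127.1  226.7] rot [-3.141 -0.     1.415] go units [ 6.937 -4.835  0.445]
t: 13.5
eef_pos: [420.2, 315.1, 201.9]
tcp_rot: [-3.141, 0.001, 1.418]
ft_force: [0.2, -0.1, 0.4]
opening: 1.003
grip_force: 0.0
0.77 [ 98. 264.] [424.01 396.8 ] 0.49 0.49
0.62 [170. 269.] [417.16 330.65] 0.95 0.95
0.6 [252. 281.] [417.98 246.88] 1.76 0.57
pot 0.8 [136. 440.] [579.37 335.87] 0.87 0.87
t 13.65 pos [421.9 312.7 202.9] rot [3.141 0.    1.415] go units [ 0.252 -0.148  1.714]
```

View pics/w5.png

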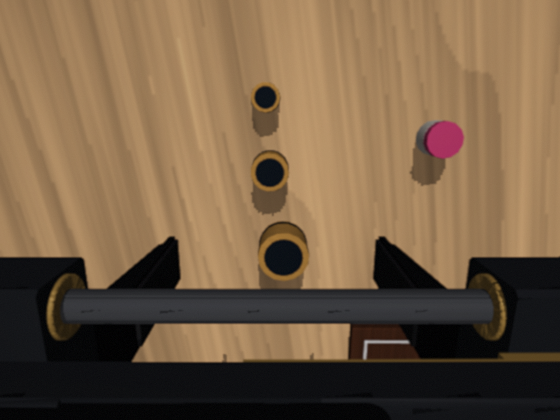

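The middle loupe is at (170,269), between the small one (98,264) and the large one (252,281). Its fit is (416.5,330), with size ratio 0.95. I'll descend on it.

```bash
python3 -m inch '[[[0.27,-0.13,0],0,-1],[[0,0,0.6],0,-1],[[0,0,0.6],0,-1],[[0,0,0.6],0,-1],[[0,0,0.5],0,-1],[[0,0,0.4],0,-1],[[0,0,0.3],0,-1],[[0,0,0.29],0,-1],[[0,0,0],0,-1],[[0,0,0],0,1]]'; python3 -m inch '[[[0,0,0],0,1],[[0,0,0],0,1],[[0,0,0],0,1],[[0,0,0],0,1],[[0,0,0],0,1],[[0,0,0],0,1],[[0,0,-0.3],0,1],[[0,0,-0.5],0,1],[[0,0,-0.8],0,1],[[0,0,-0.8],0,1]]'
python3 - <<'E'
from h import *
togo(527,75.9,70)
E
```

```text
t: 14.9
eef_pos: [417.1, 330.4, 5.8]
tcp_rot: [3.141, -0.0, 1.414]
ft_force: [-0.4, 1.0, 0.2]
opening: 0.946
grip_force: 0.0
t: 16.15
eef_pos: [416.4, 330.0, 150.4]
tcp_rot: [-3.141, 0.001, 1.414]
ft_force: [-0.7, -0.8, -1.4]
opening: 0.374
grip_force: 30.0
t 16.15 pos [416.4 330.  150.4] rot [-3.141e+00  1.000e-03  1.414e+00] go units [-3.896  2.481  1.341]
```

```bash
python3 -m inch '[[[-0.3,0.18,0],0,1],[[-0.5,0.3,0],0,1],[[-0.5,0.3,0],0,1],[[-0.5,0.35,0],0,1],[[-0.5,0.35,0],0,1],[[-0.5,0.35,0],0,1],[[-0.5,0.35,0],0,1],[[-0.4,0.2,0],0,1],[[-0.2,0.1,0],1,1],[[0,0,0],1,1]]'; python3 -m inch '[[[0,0,0],1,1],[[0,0,0],1,1],[[0,0,0],1,1],[[0,0,0],1,1],[[0,0,0],1,1],[[0,0,0],1,1],[[0,0,0],1,1],[[0,0,0],1,1],[[0,0,0],1,1],[[0,0,0],1,1]]';  python3 -m inch '[[[0,0,0],1,1],[[0,0,0],1,1],[[0,0,0],1,1],[[0,0,0],1,1],[[0,0,0],1,1],[[0,0,0],1,1],[[0,0,0.4],0,1],[[0,0,0.5],0,1],[[0,0,0.4],0,1],[[0,0,0],0,1]]'
python3 - <<'E'
from h import *
p=eyes.read_camera('wrist');save(p,'pics/w6.png');print(lines(p,(560.5,-30.8,-.16)))
togo(527,75.9,18.2)
E
```

```text
t: 17.4
eef_pos: [527.3, 74.8, 149.0]
tcp_rot: [-3.141, 0.0, 1.235]
ft_force: [0.9, 0.4, -0.2]
opening: 0.374
grip_force: 30.0
t: 18.65
eef_pos: [527.0, 75.8, 149.1]
tcp_rot: [3.142, 0.0, 0.364]
ft_force: [0.8, 0.1, -1.0]
opening: 0.371
grip_force: 30.0
t: 19.9
eef_pos: [526.3, 75.8, 69.9]
tcp_rot: [3.141, 0.003, -0.157]
ft_force: [0.5, 0.1, -1.5]
opening: 0.372
grip_force: 30.0
(array([ 5.607587e+02, -3.074020e+01, -1.597000e-01,  4.356950e+01]), np.float64(1.3), np.int64(13720))
t 19.95 pos [527.   75.8  71. ] rot [ 3.141e+00  1.000e-03 -1.570e-01] go units [ 0.001 -0.001  0.88 ]
```

View pics/w6.png

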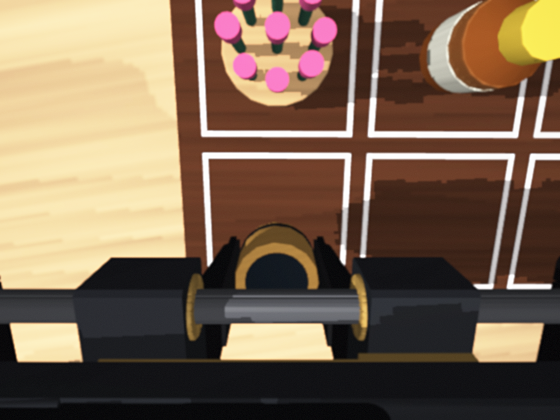

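The loupe hangs straight over the left front square, with the stand and bottle clear of the gripper, and the board fit is unchanged. I'll set it down.

```bash
python3 -m inch '[[[0,0,0.35],0,1],[[0,0,0.25],0,1],[[0,0,0.15],0,1],[[0,0,0.13],0,1],[[0,0,0],0,1],[[0,0,0],0,1],[[0,0,0],0,0.1],[[0,0,0],0,0],[[0,0,0],0,-0.3],[[0,0,0],0,-0.5]]'; python3 -m inch '[[[0,0,0],0,-0.5],[[0,0,-0.2],0,-0.5],[[0,0,-0.4],0,-0.5],[[0,0,-0.7],0,-0.5],[[0,0,-0.8],0,-1],[[0,0,-0.8],0,-1],[[-0.4,0,-0.4],0,-1],[[0,0,0],0,-1],[[0,0,0],0,-1],[[0,0,0],0,-1]]'
python3 - <<'E'
from h import *
for n in('wrist','top','scene'):
    p=eyes.read_camera(n)
    if n=='wrist':save(p,'pics/w7.png');print(lines(p,(560.5,-30.8,-.16)))
    for k,z in(('loupe',12),('bottle',12)):
        for d in eyes.cut_out(k,p)[:3]: print(n,k,d['score'],np.round(d['centre']),*[np.round(v,2) for v in fit(p,k,d['mask'],*onz(p,d['centre'],27)[:2],z)])
    for d in eyes.cut_out('tin',p)[:1]: print(n,'tin',d['score'],np.round(d['centre']),*[np.round(v,2) for v in fit(p,'tin',d['mask'],*onz(p,d['centre'],12)[:2])])
togo(572,-324,200)
E
```

```text
t: 21.2
eef_pos: [527.2, 75.9, 18.5]
tcp_rot: [3.142, -0.0, -0.156]
ft_force: [-0.1, -0.1, -0.1]
opening: 0.657
grip_force: 0.0
t: 22.45
eef_pos: [503.6, 79.5, 215.4]
tcp_rot: [3.141, 0.002, -0.157]
ft_force: [0.3, -0.1, -0.1]
opening: 0.997
grip_force: 0.0
(array([ 5.60673e+02, -3.07176e+01, -1.59000e-01,  4.34658e+01]), np.float64(1.42), np.int64(11318))
wrist loupe 0.95 [158. 275.] [529.05  75.89] 0.94 0.94
wrist loupe 0.52 [273. 118.] [438.33 255.03] 0.18 0.18
wrist bottle 0.7 [ 45. 274.] [625.82  60.23] 1.6 0.63
wrist bottle 0.61 [ 44. 395.] [610.55 -38.91] 0.92 0.91
top loupe 0.79 [306. 179.] [416.05 256.17] 1.11 0.73
top loupe 0.51 [305. 115.] [422.64 391.89] 0.38 0.38
top bottle 0.58 [212. 319.] [608.54 -37.95] 0.78 0.78
top tin 0.62 [227. 445.] [ 570.93 -324.15] 0.82 0.82
scene loupe 0.76 [184. 297.] [526.25  75.36] 0.93 0.92
scene loupe 0.73 [164. 362.] [421.5  247.99] 1.47 0.68
scene loupe 0.67 [174. 410.] [437.08 392.42] 0.41 0.41
scene bottle 0.73 [198. 249.] [607.57 -41.43] 0.78 0.78
scene tin 0.61 [179. 157.] [ 571.49 -325.12] 0.83 0.83
t 23.05 pos [503.5  79.6 216.4] rot [ 3.141 -0.    -0.157] go units [2.176 6.466 0.274]
```

View pics/w7.png

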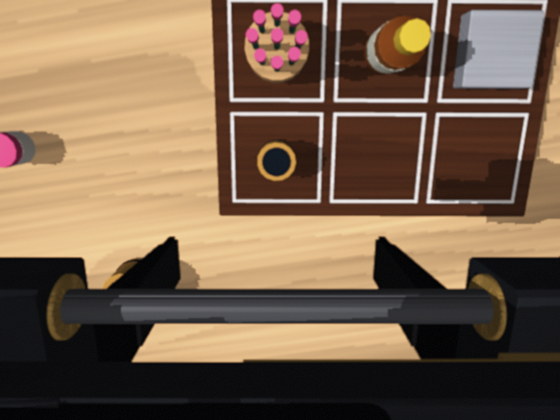

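The loupe at (158,275) is centred in its square, upright, and the bottle is unchanged. Next is the tin at (571.7,-324.3).

```bash
python3 -m inch '[[[0.1,0.4,0],0,-1],[[0.3,0.8,0],0,-1],[[0.3,0.8,0],0,-1],[[0.3,0.8,0],0,-1],[[0.3,0.8,0],0,-1],[[0.3,0.8,0],0,-1],[[0.3,0.8,0],0,-1],[[0.2,0.8,0.2],0,-1],[[0.08,0.47,0.1],0,-1],[[0,0,0],0,-1]]'
python3 - <<'E'
from h import *
p=eyes.read_camera('wrist')
for d in eyes.cut_out('tin',p): print(d['score'],np.round(d['centre']),*[np.round(v,2) for v in fit(p,'tin',d['mask'],*onz(p,d['centre'],12)[:2])])
togo(572,-324.2,5.5)
E
```

```text
t: 24.3
eef_pos: [571.6, -325.3, 197.5]
tcp_rot: [-3.141, 0.001, -0.159]
ft_force: [0.3, 0.1, -0.6]
opening: 0.998
grip_force: 0.0
0.58 [187. 275.] [ 572.01 -324.07] 0.93 0.93
t 24.4 pos [ 572.1 -323.3  198.5] rot [-3.141  0.    -0.156] go units [1.000e-03 1.500e-02 3.217e+00]
```

```bash
python3 -m inch '[[[0,0.015,0.5],0,-1],[[0,0,0.6],0,-1],[[0,0,0.6],0,-1],[[0,0,0.5],0,-1],[[0,0,0.4],0,-1],[[0,0,0.3],0,-1],[[0,0,0.32],0,-1],[[0,0,0],0,-1],[[0,0,0],0,1],[[0,0,0],0,1]]'; python3 -m inch '[[[0,0,0],0,1],[[0,0,0],0,1],[[0,0,0],0,1],[[0,0,0],0,1],[[0,0,0],0,1],[[0,0,0],0,1],[[0,0,-0.3],0,1],[[0,0,-0.5],0,1],[[0,0,-0.8],0,1],[[0,0,-0.6],0,1]]'
python3 - <<'E'
from h import *
togo(594,-137.5,138)
E
```

```text
t: 25.65
eef_pos: [572.4, -325.4, 6.1]
tcp_rot: [3.141, -0.001, -0.157]
ft_force: [-0.2, -0.5, 0.4]
opening: 0.843
grip_force: 0.0
t: 26.9
eef_pos: [572.2, -325.3, 140.3]
tcp_rot: [3.141, -0.002, -0.157]
ft_force: [-0.4, -0.1, -0.4]
opening: 0.518
grip_force: 30.0
t 26.9 pos [ 572.2 -325.3  140.3] rot [ 3.141e+00 -2.000e-03 -1.570e-01] go units [-0.13  -3.148  0.039]
```

```bash
python3 -m inch '[[[0,-0.3,0],0,1],[[0,-0.4,0],0,1],[[-0.03,-0.5,0],0,1],[[-0.03,-0.5,0],0,1],[[-0.03,-0.5,0],0,1],[[-0.04,-0.5,0],0,1],[[0,-0.35,0],0,1],[[0,-0.1,0],0,1],[[0,0,0],0,1],[[0,0,0],0,1]]'
cat >> h.py <<'E'
def boxfit(p,mask,x,y,yaw=-.16,half=32,z=(12,32)):
    c=cen(mask);xy=np.array([x,y],float)
    R=np.array([[np.cos(yaw),-np.sin(yaw)],[np.sin(yaw),np.cos(yaw)]])
    X=lambda v:np.array([[*(v+R@[a,b]),h] for a in(-half,half) for b in(-half,half) for h in z])
    f=lambda v:cen(hullmask(p,X(v)))
    for _ in range(6):
        J=np.stack([(f(xy+d)-f(xy-d))/20 for d in (np.array([10,0]),np.array([0,10]))],1);xy=xy+np.linalg.solve(J,c-f(xy))
    m=hullmask(p,X(xy))>0;return xy,(mask&m).sum()/(mask|m).sum()
E
python3 - <<'E'
from h import *
for n in('scene','top','wrist'):
    p=eyes.read_camera(n)
    if n=='wrist': save(p,'pics/w8.png')
    for d in eyes.cut_out('block',p)[:1]: print(n,d['score'],np.round(d['centre']),boxfit(p,d['mask'],594,-137))
    print(lines(p,(560.5,-30.8,-.16)))
togo(594,-137.5,38.5)
E
```

```text
t: 28.15
eef_pos: [593.7, -138.0, 137.1]
tcp_rot: [3.141, 0.0, -0.157]
ft_force: [0.4, -0.7, -0.8]
opening: 0.522
grip_force: 30.0
scene 0.61 [193. 215.] (array([ 591.94343526, -139.43510231]), np.float64(0.9487577639751553))
(array([ 5.606787e+02, -3.162100e+01, -1.598000e-01,  4.334620e+01]), np.float64(2.34), np.int64(1311))
(array([ 5.588861e+02, -3.073320e+01, -1.606000e-01,  4.347610e+01]), np.float64(2.09), np.int64(2277))
wrist 0.8 [192. 275.] (array([ 605.34443745, -139.0332715 ]), np.float64(0.6297740720817644))
(array([ 5.605636e+02, -3.033100e+01, -1.582000e-01,  4.358670e+01]), np.float64(1.68), np.int64(7730))
t 28.45 pos [ 593.7 -137.6  137.2] rot [ 3.142 -0.    -0.157] go units [ 0.004 -0.002  1.645]
```

View pics/w8.png

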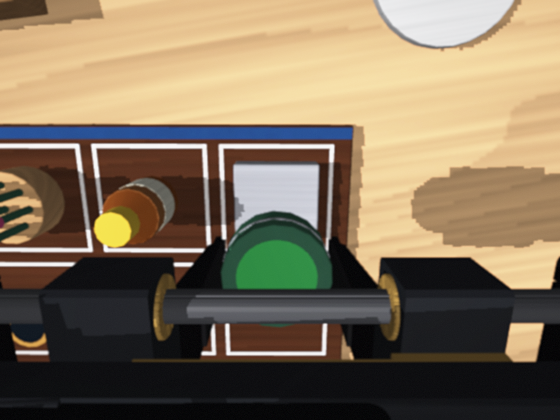

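The tin hangs over the block, which is at (190,277). The block's position agrees with the computed square centre, and the bottle is clear. I'll set the tin down.

```bash
python3 -m inch '[[[0,0,0.4],0,1],[[0,0,0.5],0,1],[[0,0,0.35],0,1],[[0,0,0.2],0,1],[[0,0,0.1],0,1],[[0,0,0.1],0,1],[[0,0,0],0,1],[[0,0,0],0,1],[[0,0,0],0,-0.15],[[0,0,0],0,-0.3]]'; python3 -m inch '[[[0,0,0],0,-0.6],[[0,0,0],0,-0.6],[[0,0,-0.2],0,-0.6],[[0,0,-0.5],0,-0.6],[[0,0,-0.8],0,-0.6],[[0,0,-0.8],0,-1],[[-0.2,-0.2,-0.6],0,-1],[[0,0,0],0,-1],[[0,0,0],0,-1],[[0,0,0],0,-1]]'
python3 - <<'E'
from h import *
for n in('wrist','top','scene'):
    p=eyes.read_camera(n)
    for d in eyes.cut_out('tin',p)[:1]: print(n,'tin',d['score'],np.round(d['centre']),*[np.round(v,2) for v in fit(p,'tin',d['mask'],594,-137,32)])
    for d in eyes.cut_out('pot',p)[:1]: print(n,'pot',d['score'],np.round(d['centre']),*[np.round(v,2) for v in fit(p,'pot',d['mask'],577,334)])
    if n=='wrist':
        for d in eyes.cut_out('block',p)[:1]: print(n,d['score'],np.round(d['centre']),boxfit(p,d['mask'],594,-137))
togo(577.5,334.6,200)
E
```

```text
t: 29.7
eef_pos: [593.9, -137.3, 38.5]
tcp_rot: [3.141, -0.001, -0.157]
ft_force: [-0.7, -0.5, 0.9]
opening: 0.624
grip_force: 0.0
t: 30.95
eef_pos: [583.5, -123.6, 211.2]
tcp_rot: [-3.141, 0.002, -0.157]
ft_force: [0.5, 1.0, 0.6]
opening: 1.001
grip_force: 0.0
wrist tin 0.68 [178. 293.] [ 593.87 -137.18] 0.97 0.96
wrist 0.78 [151. 285.] (array([ 601.43176925, -137.8510957 ]), np.float64(0.355912294440094))
top pot 0.49 [235. 148.] [577.51 336.56] 0.8 0.8
scene tin 0.51 [187. 217.] [ 592.18 -138.52] 0.88 0.88
scene pot 0.72 [213. 388.] [577.24 334.3 ] 0.61 0.61
t 31.45 pos [ 583.8 -123.5  212.1] rot [ 3.142  0.    -0.157] go units [-1.294 -7.525  0.202]
```

```bash
python3 -m inch '[[[-0.1,-0.5,0],0,-1],[[-0.15,-0.9,0],0,-1],[[-0.15,-0.9,0],0,-1],[[-0.15,-0.9,0],0,-1],[[-0.15,-0.9,0],0,-1],[[-0.15,-0.9,0],0,-1],[[-0.15,-0.9,0],0,-1],[[-0.15,-0.9,0],0,-1],[[-0.14,-0.7,0.2],0,-1],[[0,0,0],0,-1]]'
python3 - <<'E'
from h import *
p=eyes.read_camera('wrist')
for d in eyes.cut_out('pot',p): print(d['score'],np.round(d['centre']),*[np.round(v,2) for v in fit(p,'pot',d['mask'],*onz(p,d['centre'],15)[:2])])
togo(577.5,334.6,7)
E
```

```text
t: 32.7
eef_pos: [576.5, 335.5, 198.9]
tcp_rot: [3.141, 0.001, -0.153]
ft_force: [0.2, -0.9, -0.3]
opening: 1.0
grip_force: 0.0
0.81 [180. 276.] [579.1  335.12] 0.94 0.94
t 32.8 pos [577.3 333.  200. ] rot [ 3.141  0.    -0.156] go units [-1.000e-03 -2.700e-02  3.216e+00]
```

```bash
python3 -m inch '[[[0.01,-0.03,0.5],0,-1],[[0,0,0.6],0,-1],[[0,0,0.6],0,-1],[[0,0,0.5],0,-1],[[0,0,0.4],0,-1],[[0,0,0.3],0,-1],[[0,0,0.32],0,-1],[[0,0,0],0,-1],[[0,0,0],0,1],[[0,0,0],0,1]]'; python3 -m inch '[[[0,0,0],0,1],[[0,0,0],0,1],[[0,0,0],0,1],[[0,0,0],0,1],[[0,0,0],0,1],[[0,0,0],0,1],[[0,0,-0.4],0,1],[[0,0,-0.8],0,1],[[0,0,-0.8],0,1],[[0,0,-0.8],0,1]]'
python3 - <<'E'
from h import *
togo(594,-137.3,185)
E
```

```text
t: 34.05
eef_pos: [578.8, 335.0, 7.9]
tcp_rot: [-3.141, -0.001, -0.156]
ft_force: [-0.7, -0.9, -0.5]
opening: 0.845
grip_force: 0.0
t: 35.3
eef_pos: [578.1, 334.6, 176.5]
tcp_rot: [3.141, 0.0, -0.157]
ft_force: [0.2, -0.4, -0.7]
opening: 0.352
grip_force: 30.0
t 35.3 pos [578.1 334.6 176.5] rot [ 3.141  0.    -0.157] go units [ 1.487  7.728 -0.142]
```

```bash
python3 -m inch '[[[0.1,0.4,-0.1],0,1],[[0.18,0.9,0],0,1],[[0.18,0.9,0],0,1],[[0.18,0.9,0],0,1],[[0.18,0.9,0],0,1],[[0.18,0.9,0],0,1],[[0.18,0.9,0],0,1],[[0.18,0.9,0],0,1],[[0.08,0.7,0],0,1],[[0.05,0.33,0],0,1]]'; python3 -m inch '[[[0,0,0],0,1],[[0,0,0.3],0,1],[[0,0,0.5],0,1],[[0,0,0.4],0,1],[[0,0,0.2],0,1],[[0,0,0],0,1],[[0,0,0],0,1],[[0,0,0],0,1],[[0,0,0],0,1],[[0,0,0],0,1]]'
python3 - <<'E'
from h import *
p=eyes.read_camera('wrist');save(p,'pics/w9.png')
z=env.state()['eef_pos'][2]-6.8
for d in eyes.cut_out('tin',p): print('tin',d['score'],*[np.round(v,2) for v in fit(p,'tin',d['mask'],594,-137,32)])
for d in eyes.cut_out('pot',p): print('pot',d['score'],*[np.round(v,2) for v in fit(p,'pot',d['mask'],594,-137,z)])
togo(594,-137.3,63.5)
E
```

```text
t: 36.55
eef_pos: [593.3, -139.8, 179.9]
tcp_rot: [-3.141, 0.002, -0.159]
ft_force: [-0.7, 0.4, -0.4]
opening: 0.353
grip_force: 30.0
t: 37.8
eef_pos: [594.4, -137.4, 97.3]
tcp_rot: [3.141, -0.0, -0.157]
ft_force: [0.5, -0.4, -1.0]
opening: 0.351
grip_force: 30.0
tin 0.71 [ 604.71 -139.16] 0.48 0.46
pot 0.74 [ 600.12 -137.96] 0.69 0.68
pot 0.47 [ 622.19 -141.47] 0.49 0.47
t 37.95 pos [ 594.4 -137.4   97.1] rot [ 3.141 -0.    -0.157] go units [-0.006 -0.     0.56 ]
```

View pics/w9.png

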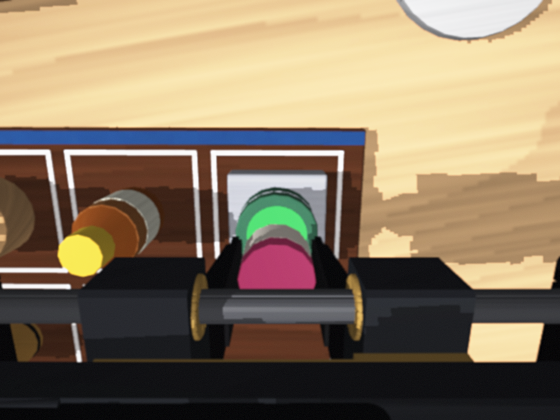

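The pot at (260,277) hangs above the tin at (215,277), in line with it, and the bottle is clear. I'll lower and release it.

```bash
python3 -m inch '[[[0,0,0.2],0,1],[[0,0,0.2],0,1],[[0,0,0.1],0,1],[[0,0,0.06],0,1],[[0,0,0],0,1],[[0,0,0],0,1],[[0,0,0],0,1],[[0,0,0],0,0.15],[[0,0,0],0,0],[[0,0,0],0,-0.3]]'; python3 -m inch '[[[0,0,0],0,-0.4],[[0,0,0],0,-0.4],[[0,0,-0.2],0,-0.4],[[0,0,-0.5],0,-0.4],[[0,0,-0.8],0,-0.4],[[0,0,-0.8],0,-1],[[-0.6,0,-0.4],0,-1],[[-0.6,0,0],0,-1],[[0,0,0],0,-1],[[0,0,0],0,-1]]'
python3 - <<'E'
from h import *
for n in('wrist','top','scene'):
    p=eyes.read_camera(n)
    if n=='wrist': save(p,'pics/w10.png');print(lines(p,(560.5,-30.8,-.16)))
    for k,z,x,y in(('pot',56,594,-137),('tin',32,594,-137),('bottle',12,610,-39),('loupe',12,527,76)):
        for d in eyes.cut_out(k,p)[:3]:
            r=fit(p,k,d['mask'],x,y,z)
            if np.hypot(*(r[0]-[x,y]))<40: print(n,k,round(d['score'],2),*[np.round(v,2) for v in r])
togo(594,-137.3,63.5)
E
```

```text
t: 39.2
eef_pos: [594.4, -137.3, 63.5]
tcp_rot: [3.141, -0.0, -0.157]
ft_force: [0.4, 0.7, -0.4]
opening: 0.553
grip_force: 0.0
t: 40.45
eef_pos: [523.9, -126.3, 226.1]
tcp_rot: [3.141, -0.001, -0.157]
ft_force: [-0.5, 0.9, -0.0]
opening: 0.999
grip_force: 0.0
(array([ 5.609109e+02, -3.033390e+01, -1.598000e-01,  4.358930e+01]), np.float64(1.78), np.int64(10633))
wrist pot 0.73 [ 595.25 -137.27] 0.96 0.95
wrist pot 0.73 [ 596.42 -138.05] 1.45 0.0
wrist tin 0.93 [ 592.71 -137.63] 0.43 0.41
wrist bottle 0.97 [610.6  -39.35] 0.92 0.92
wrist loupe 0.79 [528.52  76.39] 0.94 0.94
top bottle 0.59 [608.29 -38.21] 0.9 0.9
top loupe 0.49 [525.93  76.22] 0.83 0.83
scene pot 0.47 [ 593.77 -140.01] 0.74 0.74
scene tin 0.73 [ 604.71 -134.44] 0.42 0.4
scene bottle 0.52 [609.48 -40.9 ] 0.91 0.91
scene loupe 0.53 [526.61  75.33] 0.7 0.7
t 41.2 pos [ 523.3 -126.1  225.4] rot [ 3.141 -0.    -0.157] go units [1.194e+00 1.000e-03 2.699e+00]
```

View pics/w10.png

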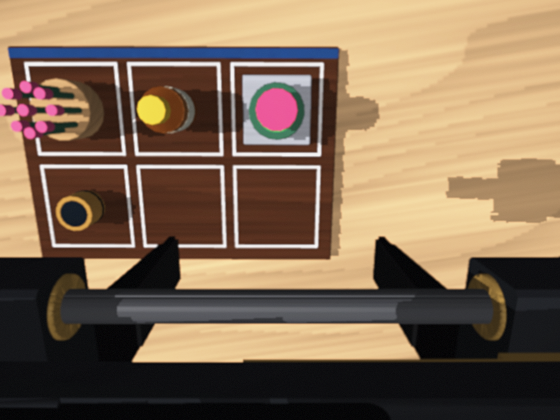

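The pot on the tin is centred on the block at (110,277). The bottle is in the middle back square at (110,165), and the loupe is in front of the stand at (210,78). All stand upright and the gripper is clear, so I'm handing in.

```bash
python3 -c "
from h import *
print(env.job_done())"
```

```text
the job is handed in; nothing more can be done
None
```

Job handed in at about 41 s. The bottle, middle-sized loupe and tin-and-pot stack on the block are all in place, upright and within about 2 mm of centre by the cameras. The lap disc, brush and carton were never touched.

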